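Park the spring plunger of the slice keeper and open its lid

TASK

Open the wooden slice keeper for service. Pull its spring plunger knob straight up until you feel it come against its soft top stop (do not yank it into the stop), twist it anticlockwise and let it down into its rest notch so that it stays retracted by itself when you let go; then slide the lid fully open, to its end stop, by its rib and let go. Never drag the lid against a bolt that is still down, and leave the milk jug, the tamper and the teaspoon beside the keeper where they are.

Things in the scene. Friction and masses are not known exactly. Their poses are not given: they have to be found in the camera images.
- keeper: Slice keeper: light wooden box fixed to the counter, 170 (x) x 100 (y) x 45 mm high, side rails up to z 56 mm. Origin at the centre of its underside, z up. The lid comes out at its -x end, which faces the robot to within 0.3 rad.
- bridge (a point): Middle of the top of the steel bridge over the box's +x end (116 mm across y, 44 mm along x, top at z 62 mm), on the plunger axis, x = 55 mm of the keeper. Round the plunger a steel nut (diameter 37, up to z 67 mm) and a toothed steel sleeve (diameter 29) stand on it. The sleeve is screwed up or down by 14 mm from day to day and not measured: its highest teeth end at z 90 to 104 mm.
- knob (a point): Centre of the black wing grip on top of the plunger: a bar 38 mm long (plunger x), 14 mm thick (plunger y), 24 mm high, spanning 112.5 to 136.5 mm above the counter when down; grasp it across its 14 mm. Right below it is a steel flange of diameter 30 mm (108.5 to 112.5 mm).
- pin (a point): Centre of the steel cross pin under the grip, on the axis (26 x 5 x 5 mm, along plunger x, underside at z 76 mm when down). It lies in the sleeve's deep slot and can turn only once lifted out of it. The rest notch is 3 mm deep below the land which the pin passes over, and 1.5 mm wider than the pin on each side. In the notch the spring holds it, pull then being 6 to 20 mm.
- pull (a joint): Plunger height in m, 0 with the bolt down, growing upward. A spring pulls it down: 5 N plus 0.12 N per mm, and 60 N per m/s of drag. The pin is free to turn from somewhere between 9 and 23 mm, as the sleeve is screwed; a stiff rubber washer stops it 2.5 mm higher, felt as a steep rise over the spring. While held it must not press on washer or sleeve with more than 20 N.
- twist (a joint): Plunger rotation in rad: 0 as found, growing anticlockwise seen from above (the other way is blocked). The rest notch lies at 1.31 rad (75 degrees), free play 1.17 to 1.45, with a high wall just behind it. Short of that the pin only stands on the land and is not parked.
- plunger: The whole plunger: black wing grip, steel flange, spindle, cross pin and bolt (weight under 1 N). Its origin lies on the plunger axis at the height of the counter when it is down (and rises with it); z up along the axis; x runs along the wing grip and along the cross pin, so its yaw is the keeper's yaw plus joint twist.
- lid: The sliding lid, a darker wooden plate 166 x 86 x 6 mm, underside at z 45 mm, top at z 51 mm, running between the rails of the keeper. Its origin and axes coincide with the keeper's when it is shut. The bolt (diameter 10) stands 4.5 mm deep in its hole when down.
- rib (a point): Grip point on the lid's upright wooden rib: 12 mm thick (lid x), 52 mm long (lid y), from the lid's top at z 51 mm to z 81 mm; this point is at z 68 mm, on the rib's middle, at x = -50 mm of the lid. Grasp it across its 12 mm.
- lid_slide (a joint): Lid travel in m: 0 shut, growing as the lid slides out along the keeper's -x; 0.100 is its end stop. About 3 N of friction and 12 N per m/s of drag; with the bolt down it moves only 1.5 mm.
- jug: Small steel milk jug, 80 x 74 x 76 mm high, loose, beside the keeper on its +y side; origin at the centre of its underside.
- tamper: Coffee tamper, steel foot and dark wooden handle, diameter 58, 83 mm high, loose, beside the path of the lid on the +y side; origin at the centre of its underside.
- spoon: Steel teaspoon, 132 x 26 x 9 mm, loose, lying across just behind the keeper's +x end; origin at its underside's centre.

How it is judged:
By the outcome, as a careful person would: the job done as asked, in the order asked, and still so for the second after the job is handed in, with the robot touching nothing.
It also fails if it takes over 67 s, if anything falls off the work surface, if the arm or the gripper's body presses on something with over 40 N, if the wrist force passes 120 N, or if a joint passes its speed limit or range.

ROBOT

A 7-joint arm with a two-finger parallel gripper is mounted at the origin on a cart in front of the work surface, level with it; the furniture and walls round the work are solid. World frame = base frame: x ahead of the robot, y to its left, z up, the work surface at z = 0. Lengths are in m, angles in rad, forces in N, time in s.
With the tool pointing down it reaches from about 0.425 to 0.925 m from the base axis. Payload 6.8 kg.
Tool frame: the origin (TCP) lies midway between the tips of the shut fingers; the grasp point (between the pads) lies 19 mm behind it; z points along the fingers, y is the direction in which the jaws open and shut (so a half turn about z gives the same grasp; the last joint's range is limited). The gripper opens to 85 mm and grips with 20 to 120 N. Pads are 22 mm wide; open, the fingers measure 114 mm over their backs; the gripper's body (76 mm by 85 mm) begins 54 mm behind the grasp point. The pads swing forward as they close: fully open they stand 13 mm farther back than shut.
Start: joints at [-1.304, 0.477, 0.022, 1.555, -0.011, 1.109, -0.083], TCP at [0.247, 0.628, 0.231] pointing down, gripper open.
Joint ranges: [-2.96, 2.96], [-0.34, 2.1], [-1.41, 1.46], [0.24, 2.44], [-1.37, 4.51], [0.17, 1.92], [-2.96, 2.96]. Speed limits (rad/s): [2.39, 2.39, 3.14, 3.14, 3.14, 3.14, 3.14].

INTERFACE

Orientations are given as a unit quaternion [w, x, y, z].
In Python, from station import bot, vision gives the robot as it stands.
- The arm moves only by the tool move_arm, never from a script. Its argument "increments" is text: rows parted by semicolons, each of 7 numbers parted by spaces: the opening, from 0 (shut) to 1 (fully open), then the shift along the world's x, y, z in mm, then the turn, a rotation vector about the world's x, y, z in rad. In form: grip x y z rx ry rz; .... A call has exactly 8 rows; each row shifts and turns the commanded pose from where the row before left it; what a row does not reach is not made up. A row lasts 1/8 s, in which the tool goes at most 62.5 mm and 10.7 degrees, less where a joint would pass 70% of its speed; a pose out of reach is approached as far as the arm can. A call with a gripper value outside its range is refused whole. The fingers move at their own pace and stop on an object; "newtons" is the grip in N (left out, the last holds). Time passes only in rows, so rows that do not move let the fingers close, or fill a call up. It gives the time, the measured TCP pose, the force and the opening at its end, in the units of the state.
- bot.get_obs(): the state, without advancing time (a new reading comes with each control period).
- vision.read_camera(name): name is "scene" or "top" or "wrist"; returns (picture, depth): 384x512x3 uint8, red, green, blue; 384x512 float32, m along the optical axis (not along the pixel's ray), 0 where there is no reading.
- vision.calibration(name): a dict with "fx", "fy", "cx", "cy" (pixels), "R" (3x3) and "t" (3): a world point X has camera coordinates R X + t; the wrist camera has in their place "hand_eye" (4x4, takes a point from camera to tool coordinates, whose origin is the TCP and whose axes are the flange's). Camera axes: x right, y down, z forward; pixel columns grow to the right and rows downward; lengths in m; the calibration is good to about 2 mm. A picture is of the moment at which its call begins: read the wrist's pose just before it. calibration takes no time and is no camera call.
- bot.hand_in(): hands the job in, once; it reports no verdict.
The state is a dict: "t": time; "q": joint angles; "joint_vel": joint speeds; "joint_torque": joint torques, N m; "eef_pos": TCP position; "tool_rot": TCP orientation; "contact_force": force on the tool from outside, world axes, zero at the start; "torque": the same for the moment, N m; "gripper_width": opening from 0.0 (shut) to 1.0 (fully open).
Only numpy, scipy, OpenCV 4.12 (cv2) and the standard library are available. Lean on these libraries where they do the work, as an engineer would, in place of code of your own. Each camera call takes 0.05 s, during which the arm holds its last target.

## Working session

There is one attempt and no reset: what is moved stays moved. The work goes in short steps, Python scripts to look and compute and a tool call to move; the robot and the scene stay as the last step left them, time stands still between calls to the robot, and variables do not carry over. Pictures are saved under pics/ and viewed, and the job is handed in when it is done.

Besides the shell and the picture viewer there is one more tool, called after "Call:" as a command line: name --argument value ..., lists and objects as JSON in quotes. move_arm: Moves the arm, as the interface text tells. Its arguments: {"type":"object","properties":{"increments":{"type":"string"},"newtons":{"type":"number"}},"required":["increments"]}

```bash
ls; mkdir -p pics; cat > h.py <<'E'
import numpy as np,cv2
from station import bot,vision
def snap(n,f):
    o=bot.get_obs(); p,d=vision.read_camera(n); cv2.imwrite('pics/'+f+'.png',p[:,:,::-1]); np.savez('pics/'+f+'.npz',p=p,d=d,pos=o['eef_pos'],rot=o['tool_rot']); return p,d,o
E
python3 - <<'E'
from h import *
for n in('scene','top'):
    p,d,o=snap(n,n+'0'); c=vision.calibration(n); print(n,c)
print({k:np.round(v,3) for k,v in o.items()})
E
```

```text
pics
scene {'fx': 348.102283140173, 'fy': 348.102283140173, 'cx': 257.6661549610426, 'cy': 191.9414287378169, 'R': array([[-0.62517563, -0.78048362,  0.00087077],
       [-0.52432437,  0.41916242, -0.74120633],
       [ 0.5781344 , -0.4638407 , -0.67127671]]), 't': array([0.30553004, 0.44338906, 0.52795484])}
top {'fx': 378.27390234302027, 'fy': 378.27390234302027, 'cx': 250.90727040406665, 'cy': 190.92683710608642, 'R': array([[ 0.02721109, -0.99928661, -0.0261885 ],
       [-0.98532988, -0.02239719, -0.16918447],
       [ 0.16847723,  0.03040801, -0.98523641]]), 't': array([-0.08264279,  0.58471634,  0.87401029])}
{'t': np.float64(0.05), 'q': array([-1.304,  0.478,  0.022,  1.556, -0.012,  1.109, -0.083]), 'joint_vel': array([-0.001, -0.001, -0.   , -0.002,  0.   , -0.001, -0.001]), 'joint_torque': array([ 3.0000e-03, -5.9830e+01,  1.6150e+00, -2.8225e+01,  1.3000e-02,
        5.0000e-03,  0.0000e+00]), 'eef_pos': array([0.247, 0.628, 0.23 ]), 'tool_rot': array([-0.   ,  0.186,  0.982, -0.001]), 'contact_force': array([-0.578,  0.169, -0.097]), 'torque': array([-0.009, -0.039, -0.016]), 'gripper_width': np.float64(1.001)}
```

View pics/scene0.png

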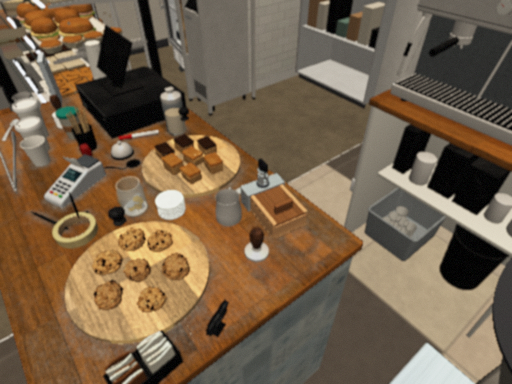

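View pics/top0.png

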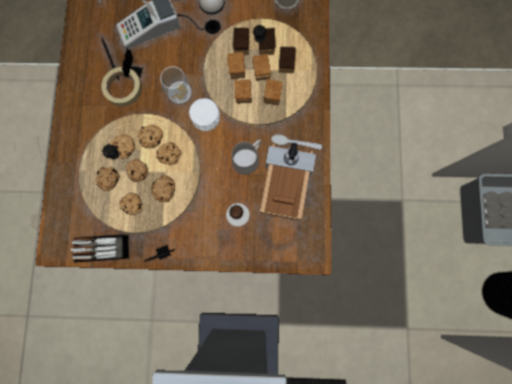

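```bash
cat >> h.py <<'E'
def ray(n,uv,z,pose=None):
    c=vision.calibration(n); uv=np.atleast_2d(np.array(uv,float))
    v=np.c_[(uv[:,0]-c['cx'])/c['fx'],(uv[:,1]-c['cy'])/c['fy'],np.ones(len(uv))]
    if n=='wrist':
        from scipy.spatial.transform import Rotation as Ro
        pos,q=pose; Rt=Ro.from_quat(q,scalar_first=True).as_matrix(); H=np.array(c['hand_eye'])
        o=Rt@H[:3,3]+pos; D=(Rt@H[:3,:3]@v.T).T
    else:
        R=np.array(c['R']);t=np.array(c['t']); o=-R.T@t; D=v@R
    s=(z-o[2])/D[:,2]; return o+s[:,None]*D
def project(n,X,pose=None):
    c=vision.calibration(n); X=np.atleast_2d(X)
    if n=='wrist':
        from scipy.spatial.transform import Rotation as Ro
        pos,q=pose; Rt=Ro.from_quat(q,scalar_first=True).as_matrix(); H=np.array(c['hand_eye'])
        Rc=Rt@H[:3,:3]; oc=Rt@H[:3,3]+pos; P=(X-oc)@Rc
    else: P=X@np.array(c['R']).T+np.array(c['t'])
    return np.c_[P[:,0]/P[:,2]*c['fx']+c['cx'],P[:,1]/P[:,2]*c['fy']+c['cy']]
E
python3 - <<'E'
from h import *
z=np.load('pics/top0.npz')
cv2.imwrite('pics/topz.png',cv2.resize(z['p'][120:240,215:335,::-1],(600,600),interpolation=cv2.INTER_CUBIC))
z=np.load('pics/scene0.npz')
cv2.imwrite('pics/scz.png',cv2.resize(z['p'][145:270,200:325,::-1],(600,600),interpolation=cv2.INTER_CUBIC))
print(vision.calibration('wrist'))
E
```

```text
{'fx': 339.1547361553235, 'fy': 339.1547361553235, 'cx': 251.6386672219786, 'cy': 197.16772785597195, 'hand_eye': array([[-3.95909159e-04, -9.57904925e-01, -2.87085350e-01,
         7.31239469e-02],
       [ 9.99999671e-01, -1.75877678e-04, -7.92220625e-04,
        -4.86112474e-04],
       [ 7.08380134e-04, -2.87085569e-01,  9.57904679e-01,
        -1.41683868e-01],
       [ 0.00000000e+00,  0.00000000e+00,  0.00000000e+00,
         1.00000000e+00]])}
```

View pics/topz.png

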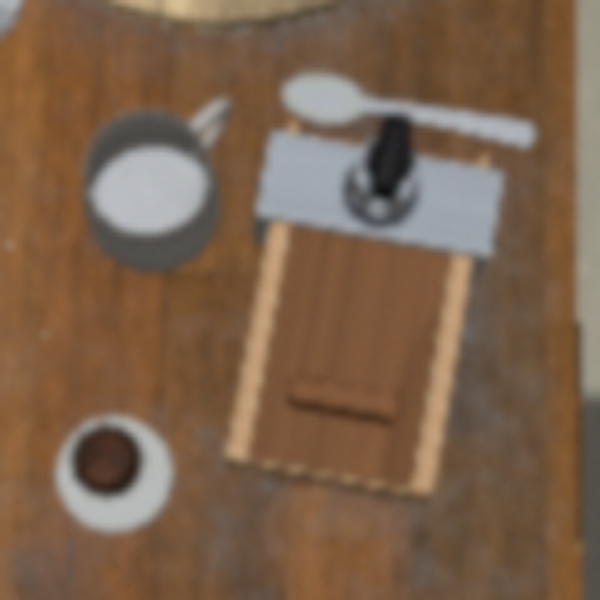

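View pics/scz.png

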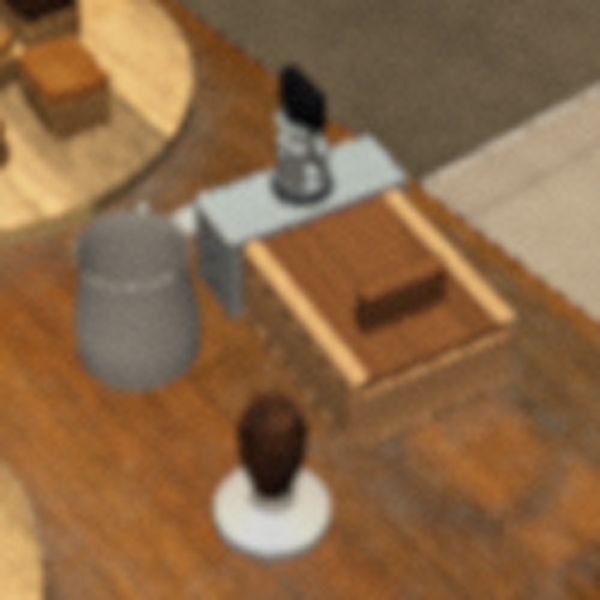

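```bash
python3 - <<'E'
from h import *
f=lambda L:[(215+a/5-.4,120+b/5-.4) for a,b in L]
print('rails',ray('top',f([(237,460),(424,492),(278,226),(463,256)]),.056))
r=ray('top',f([(237,460),(424,492),(278,226),(463,256)]),.056)
d=r[2]-r[0]; e=r[3]-r[1]; print(np.arctan2(d[1],d[0]),np.arctan2(e[1],e[0]), 'back-lat',np.arctan2(*( (r[0]-r[1])[:2]))) 
B=ray('top',f([(273,130),(504,172),(257,215),(492,256)]),.062); print('bridge',B,B.mean(0))
print('rib',ray('top',f([(293,382),(398,402)]),.081))
print('knobtop',ray('top',f([(397,130)]),.1365))
print('tamper',ray('top',f([(113,473)]),.02),'jug',ray('top',f([(152,189)]),.076))
E
```

```text
rails [[ 0.53573182 -0.09617322  0.056     ]
 [ 0.52256239 -0.18555577  0.056     ]
 [ 0.6512365  -0.11365152  0.056     ]
 [ 0.63812686 -0.20382237  0.056     ]]
-0.15018174467509599 -0.15676712039939397 back-lat 0.14628534482796574
bridge [[ 0.69803455 -0.11018768  0.062     ]
 [ 0.67904436 -0.22289474  0.062     ]
 [ 0.65505344 -0.10322835  0.062     ]
 [ 0.63704678 -0.21706051  0.062     ]] [ 0.66729478 -0.16334282  0.062     ]
rib [[ 0.57021038 -0.12158317  0.081     ]
 [ 0.56188354 -0.1707318   0.081     ]]
knobtop [[ 0.67691918 -0.16458338  0.1365    ]]
tamper [[ 0.53189993 -0.03455153  0.02      ]] jug [[ 0.66335604 -0.05241992  0.076     ]]
```

Call:
move_arm --increments "1 25 -49.5 2 0 0 -0.1825; 1 25 -49.5 2 0 0 -0.1825; 1 25 -49.5 2 0 0 -0.1825; 1 25 -49.5 2 0 0 -0.1825; 1 25 -49.5 2 0 0 -0.1825; 1 25 -49.5 2 0 0 -0.1825; 1 25 -49.5 2 0 0 -0.1825; 1 25 -49.5 2 0 0 -0.1825" --newtons 30

```text
t: 1.1
eef_pos: [0.4475, 0.2304, 0.2473]
tool_rot: [-0.0, 0.796, 0.606, -0.0]
contact_force: [1.0, 0.9, -0.1]
gripper_width: 1.0
```

Call:
move_arm --increments "1 25 -49.5 1 0 0 -0.1825; 1 25 -49.5 1 0 0 -0.1825; 1 25 -49.5 1 0 0 -0.1825; 1 25 -49.5 1 0 0 -0.1825; 1 25 -49.5 1 0 0 -0.1825; 1 25 -49.5 1 0 0 -0.1825; 1 25 -49.5 1 0 0 -0.1825; 1 25 -49.5 1 0 0 -0.1825"

```text
t: 2.1
eef_pos: [0.6477, -0.165, 0.2549]
tool_rot: [-0.0, 0.997, -0.079, -0.0]
contact_force: [0.7, 0.2, 1.1]
gripper_width: 0.999
```

```bash
python3 - <<'E'
from h import *
p,d,o=snap('wrist','w1'); print({k:np.round(v,4) for k,v in o.items() if k in('t','eef_pos','tool_rot','q','contact_force','torque')})
E
```

```text
{'t': np.float64(2.1), 'q': array([-0.3972,  0.5654,  0.8378,  1.5852, -0.4431,  1.1918, -1.1989]), 'eef_pos': array([ 0.6477, -0.165 ,  0.2549]), 'tool_rot': array([-2.000e-04,  9.969e-01, -7.910e-02, -3.000e-04]), 'contact_force': array([0.6781, 0.223 , 1.1434]), 'torque': array([-0.0205, -0.0602,  0.0313])}
```

View pics/w1.png

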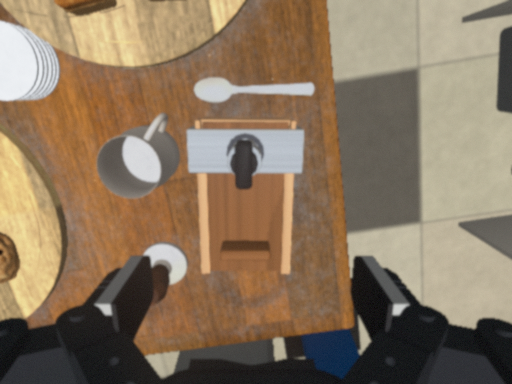

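```bash
python3 - <<'E'
from h import *
z=np.load('pics/w1.npz')
cv2.imwrite('pics/w1z.png',cv2.resize(z['p'][110:290,160:340,::-1],None,fx=3.3333,fy=3.3333,interpolation=cv2.INTER_CUBIC))
cv2.imwrite('pics/w1zz.png',cv2.resize(z['p'][115:205,185:305,::-1],None,fx=6,fy=6,interpolation=cv2.INTER_CUBIC))
d=z['d']; print(d[130:200:4,244].round(3)); print(d[150,232:260:2].round(3))
E
```

```text
[0.332 0.327 0.326 0.264 0.263 0.262 0.262 0.263 0.265 0.264 0.266 0.266
 0.268 0.269 0.27  0.36  0.359 0.361]
[0.286 0.287 0.261 0.26  0.262 0.262 0.262 0.261 0.263 0.261 0.286 0.286
 0.285 0.312]
```

View pics/w1z.png

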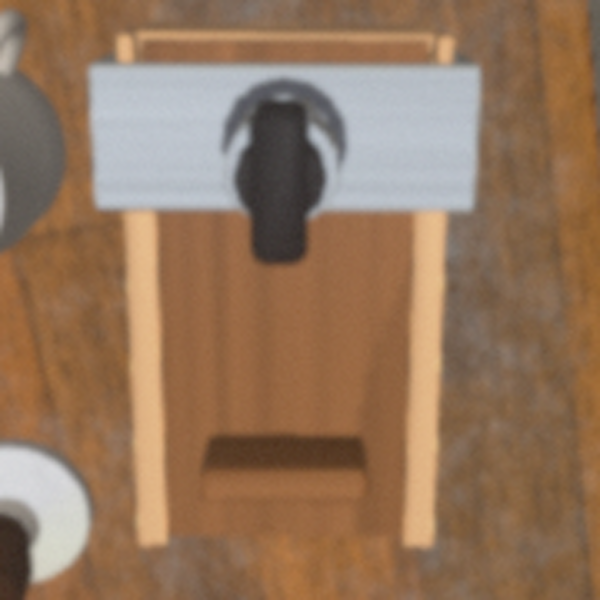

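View pics/w1zz.png

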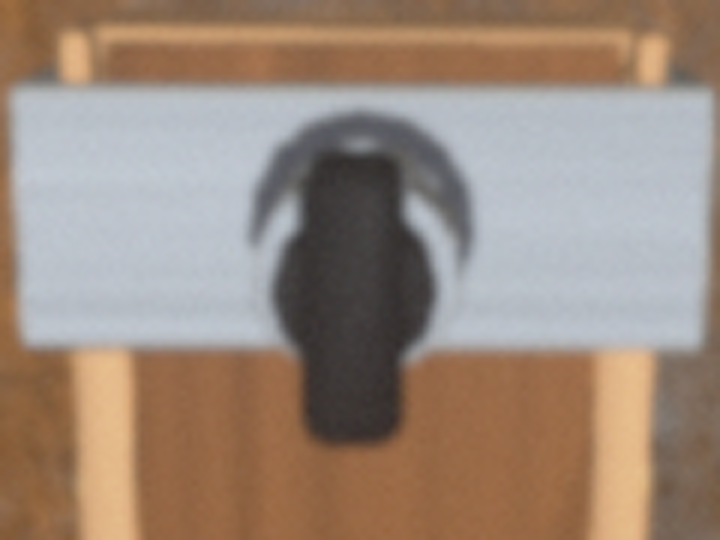

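```bash
python3 - <<'E'
from h import *
z=np.load('pics/w1.npz'); P=(z['pos'],z['rot'])
f=lambda L:[(185+a/6-.4,115+b/6-.4) for a,b in L]
g=lambda L:[(160+a/3.3333-.35,110+b/3.3333-.35) for a,b in L]
r=lambda L,h,fn=f:ray('wrist',fn(L),h,P)
print('knob',r([(353,296),(357,156),(354,438)],.1365))
a=r([(357,156),(354,438)],.1365); print(np.arctan2(*(a[0]-a[1])[[1,0]]))
B=r([(10,88),(714,88),(22,347),(704,347)],.062); print('bridge',B,B.mean(0),np.linalg.norm(B[0]-B[1]),np.linalg.norm(B[0]-B[2]))
for i,j in((1,0),(3,2)):
    d=B[j]-B[i]; print(np.arctan2(-d[0],d[1]))
L=r([(148,211),(168,546)],.056,g)
R=r([(148-25,211),(135,546),(445,211),(435,546)],.056,g); print(R)
print(np.arctan2(*(R[0]-R[1])[[1,0]]),np.arctan2(*(R[2]-R[3])[[1,0]]))
q=r([(208,437),(362,437),(202,470),(366,468)],.081,g); print('rib',q,q.mean(0))
E
```

```text
knob [[ 0.67022522 -0.1627344   0.1365    ]
 [ 0.68795856 -0.16621755  0.1365    ]
 [ 0.65138239 -0.15971535  0.1365    ]]
-0.1759334464535272
bridge [[ 0.698334   -0.10937519  0.062     ]
 [ 0.68030299 -0.22196665  0.062     ]
 [ 0.65604448 -0.10221406  0.062     ]
 [ 0.63791462 -0.21540976  0.062     ]] [ 0.66814902 -0.16224141  0.062     ] 0.11402610722386003 0.04289154878545792
-0.15879707345174154
-0.15881507127265512
[[ 0.65301154 -0.10915477  0.056     ]
 [ 0.53891085 -0.0894575   0.056     ]
 [ 0.63732021 -0.20712513  0.056     ]
 [ 0.52287534 -0.18954615  0.056     ]]
-0.1709457087679753 -0.1524109971764931
rib [[ 0.58512014 -0.12526234  0.081     ]
 [ 0.57772593 -0.17141958  0.081     ]
 [ 0.5745987  -0.12143377  0.081     ]
 [ 0.56731616 -0.17114181  0.081     ]] [ 0.57619023 -0.14731438  0.081     ]
```

```bash
python3 - <<'E'
from h import *
from scipy.spatial.transform import Rotation as Ro
z=np.load('pics/w1.npz'); c=vision.calibration('wrist'); d=z['d']
H=c['hand_eye'];R=Ro.from_quat(z['rot'],scalar_first=True).as_matrix()
v,u=np.mgrid[0:384,0:512]; X=np.stack([(u-c['cx'])/c['fx']*d,(v-c['cy'])/c['fy']*d,d],-1)
X=X@H[:3,:3].T+H[:3,3]; X=X@R.T+z['pos']
np.set_printoptions(linewidth=200)
print((X[132:176:2,222:268:2,2]*1000).round().astype(int))
E
```

```text
[[ 62  61  61  61  63  59  61  61  62  61  61  61  60  62  62  61  62  63  62  61  61  61  62]
 [ 61  62  61  61  61  61  62  62  60  62  66  66  66  65  61  60  62  62  61  63  61  63  61]
 [ 62  63  61  61  61  62  61  66  67  66  66  68  67  66  67  67  62  61  60  61  62  62  62]
 [ 61  61  60  61  61  62  66  66  67  67  67  68  69  68  67  65  66  67  61  61  62  60  61]
 [ 62  62  62  63  61  66  66  66  75 118 118 118 119 116  74  75  66  68  67  61  61  62  61]
 [ 61 397  62  62  66  67  67  69 128 132 132 132 132 129 123  89  67  66  67  66  61  61  61]
 [ 60  61  62  62  66  66  72 133 134 135 134 133 134 135 133 100  81  69  67  65  62  61  61]
 [ 62  62  61  65  67  87  92 134 134 135 397 133 134 134 134 110  95  77  68  66  66  61  62]
 [ 62  61  61  66  66  93 110 135 135 136 135 135 136 136 133 132 112  91  69  67  65  61  62]
 [ 61  61  60  67 109 112 111 136 137 135 135 135 136 135 136 111 112 112  86  76  68  62  61]
 [ 62  60  62  67 112 113 111 135 135 136 135 136 136 136 135 115 112 111 112  89  66  61  61]
 [ 61  61  62  66 112 111 123 135 137 136 135 136 135 1
[... 290 characters left out ...]
5 125 125 124 110 112  64  62  61]
 [ 61  62  61 111 124 125 126 134 136 137 136 135 136 136 134 125 124 125 111 112  60  60  61]
 [ 62  63  61 112 125 125 125 397 136 135 135 137 136 136 134 126 124 125 112 113  62  62  62]
 [ 60  61  62 111 124 126 125 134 135 135 137 137 136 136 134 126 126 125 111 111  61  61  60]
 [ 62  62  61  62 112 125 125 134 135 135 136 136 137 135 135 124 125 123 112  61  61  62  62]
 [ 61  61  60  61 112 125 126 134 136 136 135 136 135 135 135 125 126 112 112  61  61  61  62]
 [ 60  61  62  60  61 112 124 134 135 136 135 136 135 136 134 125 124 112  61  61  62  61  61]
 [ 51  50  50  51  50  50 112 135 135 135 136 136 136 135 134 125 112  50  49  49  50  50  51]]
```

Call:
move_arm --increments "1 24 -3 -10 0 0 0; 1 24 -3 -15 0 0 0; 1 24 -3 -20 0 0 0; 1 24 -2 -20 0 0 0; 1 15 -2 -20 0 0 0; 1 6 0 -20 0 0 0; 1 0 0 0 0 0 0; 1 0 0 0 0 0 0"

```text
t: 3.15
eef_pos: [0.7639, -0.1771, 0.1511]
tool_rot: [0.0, 0.997, -0.077, 0.0]
contact_force: [-0.9, -0.4, -0.2]
gripper_width: 1.002
```

```bash
python3 - <<'E'
from h import *
p,d,o=snap('wrist','w2'); print({k:np.round(v,4) for k,v in o.items() if k in('t','eef_pos','tool_rot','q','contact_force','torque')})
P=(o['eef_pos'],o['tool_rot'])
a=np.array([.6692,-.1625]); y=np.array([np.sin(.159),np.cos(.159)])
for zz in(.09,.104,.1125): print(project('wrist',[*a,zz],P))
u,v=project('wrist',[*a,.1],P)[0].astype(int); print(u,v)
cv2.imwrite('pics/w2z.png',cv2.resize(p[max(0,v-50):v+50,u-50:u+50,::-1],None,fx=6,fy=6,interpolation=cv2.INTER_CUBIC))
E
```

```text
{'t': np.float64(3.15), 'q': array([-0.2531,  0.8405,  0.733 ,  1.3496, -0.5731,  1.1655, -1.1876]), 'eef_pos': array([ 0.7639, -0.1771,  0.1511]), 'tool_rot': array([ 2.000e-04,  9.971e-01, -7.670e-02,  2.000e-04]), 'contact_force': array([-0.8922, -0.412 , -0.2085]), 'torque': array([ 0.0216, -0.0218, -0.0323])}
[[250.89443517 341.50507655]]
[[250.86490161 355.90358436]]
[[250.84522821 365.49496292]]
250 351
```

View pics/w2z.png

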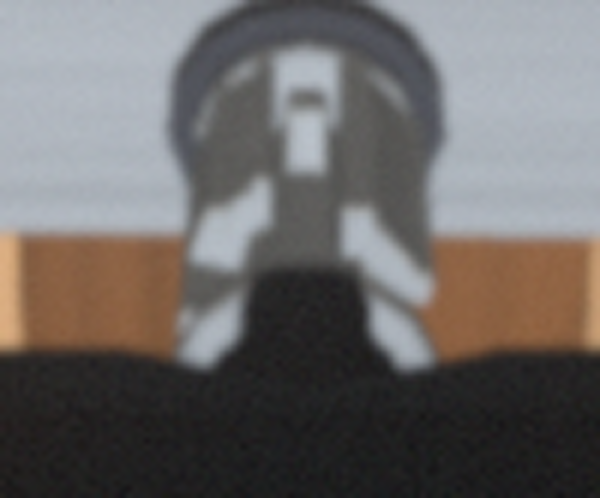

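```bash
cat >> h.py <<'E'
def cloud(f):
    from scipy.spatial.transform import Rotation as Ro
    z=np.load('pics/%s.npz'%f); c=vision.calibration('wrist'); d=z['d']
    H=c['hand_eye'];R=Ro.from_quat(z['rot'],scalar_first=True).as_matrix()
    v,u=np.mgrid[0:384,0:512]; X=np.stack([(u-c['cx'])/c['fx']*d,(v-c['cy'])/c['fy']*d,d],-1)
    X=X@H[:3,:3].T+H[:3,3]; return X@R.T+z['pos']
E
python3 - <<'E'
from h import *
X=cloud('w2'); np.set_printoptions(linewidth=220)
print((X[301:364:2,228:276:2,2]*1000).round().astype(int))
E
```

```text
[[ 61  61  61  61  61  61  63  62  63  64  64  65  65  63  65  64  63  62  61  61  61  61  62  60]
 [ 61  61  61  61  61  64  65  66  65  65  67  67  67  66  66  66  65  64  63  61  61  62  61  61]
 [ 62  61  62  62  64  66  66  67  66  66  66  67  67  65  65  67  67  66  65  63  61  61  62  63]
 [ 61  61  62  65  67  67  67  66  67  67  68  69  68  68  67  67  66  68  67  65  63  62  61  61]
 [ 61  61  65  67  66  67  66  69  68  69  69  69  69  70  68  69  67  67  66  65  66  63  62  62]
 [ 62  63  67  66  66  68  68  71  72  70  70  70  70  69  70  72  72  68  67  65  66  66  62  61]
 [ 61  66  67  66  69  69  69  69  74  70  69  69  69  70  73  73  74  69  69  67  67  68  64  61]
 [ 65  66  67  68  71  71  71  75  77  70  70  70  69  70  76  74  76  72  70  68  66  65  66  62]
 [ 66  67 293  69  73  73  74  76  78  70  78  78  78  70  78  78  79  75  72  70  69  66  66  62]
 [ 66  67  69  70  75  76  77  81  80  71  79  78  80  70  80  80  80  78  75  71  68  68  65  61]
 [ 67  68  68  72  78  77  81  82  83  70  79  81  81  69  81  84  83  80  78  73  71  66  67  61]
 [ 66  67  
[... 1368 characters left out ...]
1  50]
 [ 51  97  98 110 110 112 116 119 119 120 120 119 120 120 119 119 118 111 112 109  98 100  51  51]
 [ 51  99 109 111 112 111 118 121 121 122 122 121 120 121 121 121 118 112 113 111 111  50  50  50]
 [ 50 100 112 112 112 113 119 122 122 122 123 123 122 123 122 122 121 112 111 112 111  50  51  50]
 [ 51 110 112 112 112 113 122 124 123 126 124 124 125 124 125 124 123 113 111 111 112 111  50  52]
 [ 49 112 111 111 111 114 124 126 126 127 126 126 127 126 126 125 125 113 112 113 112 111 109  51]
 [223 223 112 112 115 115 125 125 127 128 128 127 126 129 127 127 293 115 114 112 112 111 110 224]
 [224 224 224 224 224 224 225 129 128 129 129 130 130 130 129 128 129 118 224 224 224 224 225 224]]
```

Call:
move_arm --increments "1 -20 3 0 0 0 0; 1 -24 3.6 0 0 0 0; 1 -24 4 0 0 0 0; 1 -20 3 0 0 0 0; 1 -6.7 1 -5 0 0 0; 1 0 0 -10 0 0 0; 1 0 0 -10 0 0 0; 1 0 0 0 0 0 0"

```text
t: 4.2
eef_pos: [0.6692, -0.1619, 0.1238]
tool_rot: [0.0, 0.997, -0.076, -0.001]
contact_force: [-0.1, -0.4, -0.7]
gripper_width: 1.001
```

```bash
python3 - <<'E'
from h import *
p,d,o=snap('wrist','w3'); print({k:np.round(v,4) for k,v in o.items() if k in('t','eef_pos','tool_rot','q','contact_force','torque')})
P=(o['eef_pos'],o['tool_rot'])
cv2.imwrite('pics/w3z.png',cv2.resize(p[200:,100:400,::-1],None,fx=2.5,fy=2.5,interpolation=cv2.INTER_CUBIC))
X=cloud('w3'); m=(abs(X[...,2]-.136)<.003)&(np.hypot(X[...,0]-.669,X[...,1]+.1625)<.03)
pts=X[m][:,:2]; print(len(pts),pts.mean(0),pts.min(0),pts.max(0), cv2.minAreaRect((pts*1000).astype(np.float32)))
E
```

```text
{'t': np.float64(4.2), 'q': array([-0.3329,  0.7238,  0.7409,  1.6444, -0.5598,  0.9993, -1.1278]), 'eef_pos': array([ 0.6692, -0.1619,  0.1238]), 'tool_rot': array([ 0.    ,  0.9971, -0.0763, -0.001 ]), 'contact_force': array([-0.1199, -0.4464, -0.7309]), 'torque': array([ 0.0216,  0.0161, -0.0002])}
2199 [ 0.66963375 -0.1621467 ] [ 0.64961532 -0.17068956] [ 0.68715971 -0.15310488] ((668.6932373046875, -162.00791931152344), (13.649677276611328, 37.31831741333008), 80.50420379638672)
```

View pics/w3z.png

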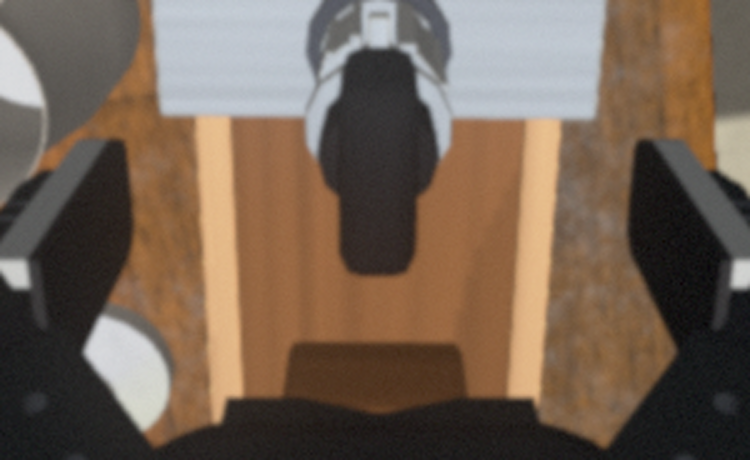

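Call:
move_arm --increments "1 0 0 2.5 0 0 -0.007; 0 0 0 0 0 0 0; 0 0 0 0 0 0 0; 0 0 0 0 0 0 0; 0 0 0 0 0 0 0; 0 0 0 0 0 0 0; 0 0 0 0 0 0 0; 0 0 0 0 0 0 0" --newtons 50

```text
t: 5.25
eef_pos: [0.6696, -0.162, 0.128]
tool_rot: [-0.0, 0.997, -0.08, 0.0]
contact_force: [-0.7, 2.2, 3.6]
gripper_width: 0.149
```

```bash
python3 - <<'E'
from h import *
p,d,o=snap('wrist','w4'); print({k:np.round(v,4) for k,v in o.items() if k!='q'})
cv2.imwrite('pics/w4z.png',cv2.resize(p[200:,100:400,::-1],None,fx=2.5,fy=2.5,interpolation=cv2.INTER_CUBIC))
E
```

```text
{'t': np.float64(5.25), 'joint_vel': array([ 0.0002,  0.0006, -0.0006,  0.0014,  0.0004,  0.0004,  0.0034]), 'joint_torque': array([ 1.10080e+00, -5.76505e+01,  1.56223e+01, -2.16991e+01,
        3.32000e-01, -5.17300e-01,  1.43000e-02]), 'eef_pos': array([ 0.6696, -0.162 ,  0.128 ]), 'tool_rot': array([-2.000e-04,  9.968e-01, -8.000e-02,  1.000e-04]), 'contact_force': array([-0.7107,  2.2492,  3.6272]), 'torque': array([ 0.4108,  0.1575, -0.01  ]), 'gripper_width': np.float64(0.1485)}
```

View pics/w4z.png

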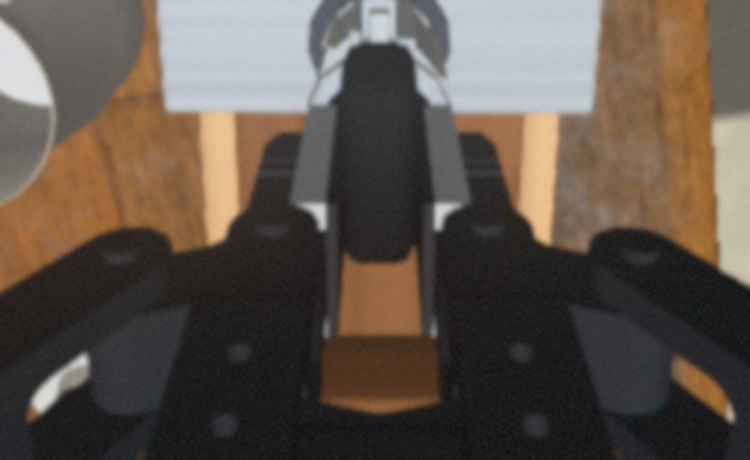

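Call:
move_arm --increments "0 0 0 1 0 0 0; 0 0 0 2 0 0 0; 0 0 0 2.5 0 0 0; 0 0 0 2.5 0 0 0; 0 0 0 2.5 0 0 0; 0 0 0 2.5 0 0 0; 0 0 0 2 0 0 0; 0 0 0 0 0 0 0"

```text
t: 6.3
eef_pos: [0.6693, -0.162, 0.143]
tool_rot: [-0.0, 0.997, -0.08, -0.0]
contact_force: [1.3, 2.7, -7.6]
gripper_width: 0.146
```

```bash
cat >> h.py <<'E'
def st():
    o=bot.get_obs(); print({k:np.round(v,4) for k,v in o.items() if k in('t','eef_pos','tool_rot','contact_force','torque','gripper_width')})
E
python3 -c "
from h import *
st()
p,d,o=snap('wrist','w5')
cv2.imwrite('pics/w5z.png',cv2.resize(p[200:,100:400,::-1],None,fx=2.5,fy=2.5,interpolation=cv2.INTER_CUBIC))"
```

```text
{'t': np.float64(6.3), 'eef_pos': array([ 0.6693, -0.162 ,  0.143 ]), 'tool_rot': array([-2.000e-04,  9.968e-01, -8.000e-02, -1.000e-04]), 'contact_force': array([ 1.2733,  2.7211, -7.6038]), 'torque': array([ 0.5255, -0.2631, -0.0807]), 'gripper_width': np.float64(0.1457)}
```

View pics/w5z.png

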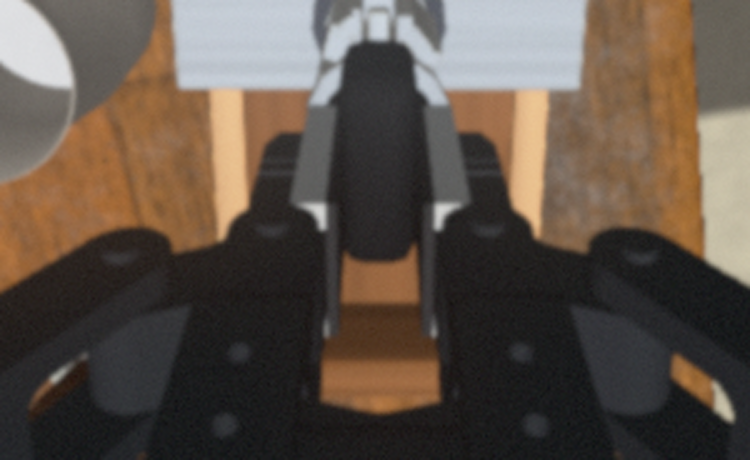

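Call:
move_arm --increments "0 0 0 0.5 0 0 0; 0 0 0 0.5 0 0 0; 0 0 0 0.5 0 0 0; 0 0 0 0.5 0 0 0; 0 0 0 0.5 0 0 0; 0 0 0 0.5 0 0 0; 0 0 0 0 0 0 0; 0 0 0 0 0 0 0"

```text
t: 7.35
eef_pos: [0.6694, -0.1622, 0.1458]
tool_rot: [-0.0, 0.997, -0.08, -0.0]
contact_force: [0.7, 2.1, -7.7]
gripper_width: 0.143
```

Call:
move_arm --increments "0 0 0 0.5 0 0 0; 0 0 0 0.5 0 0 0; 0 0 0 0.3 0 0 0; 0 0 0 0.3 0 0 0; 0 0 0 0.2 0 0 0; 0 0 0 0.2 0 0 0; 0 0 0 0 0 0 0; 0 0 0 0 0 0 0"

```text
t: 8.35
eef_pos: [0.6694, -0.1622, 0.1478]
tool_rot: [-0.0, 0.997, -0.08, -0.0]
contact_force: [-0.2, 3.6, -7.9]
gripper_width: 0.15
```

Call:
move_arm --increments "0 0 0 0.2 0 0 0; 0 0 0 0.2 0 0 0; 0 0 0 0.2 0 0 0; 0 0 0 0.2 0 0 0; 0 0 0 0.2 0 0 0; 0 0 0 0.2 0 0 0; 0 0 0 0 0 0 0; 0 0 0 0 0 0 0"

```text
t: 9.35
eef_pos: [0.6694, -0.1622, 0.149]
tool_rot: [-0.0, 0.997, -0.08, -0.0]
contact_force: [1.2, 3.3, -8.5]
gripper_width: 0.146
```

Call:
move_arm --increments "0 0 0 0.15 0 0 0; 0 0 0 0.15 0 0 0; 0 0 0 0.15 0 0 0; 0 0 0 0.15 0 0 0; 0 0 0 0.15 0 0 0; 0 0 0 0.15 0 0 0; 0 0 0 0 0 0 0; 0 0 0 0 0 0 0"

```text
t: 10.35
eef_pos: [0.6692, -0.1621, 0.1494]
tool_rot: [0.0, 0.997, -0.08, -0.0]
contact_force: [3.1, 1.1, -16.8]
gripper_width: 0.145
```

Call:
move_arm --increments "0 0 0 -0.5 0 0 0; 0 0 0 -0.6 0 0 0; 0 0 0 -0.4 0 0 0; 0 0 0 0 0 0 0; 0 0 0 0 0 0 0.03; 0 0 0 0 0 0 0.06; 0 0 0 0 0 0 0.06; 0 0 0 0 0 0 0"

```text
t: 11.35
eef_pos: [0.6695, -0.1622, 0.1486]
tool_rot: [-0.0, 1.0, -0.005, 0.0]
contact_force: [0.0, 4.5, -8.2]
gripper_width: 0.142
```

```bash
python3 -c "
from h import *
st()"
```

```text
{'t': np.float64(11.35), 'eef_pos': array([ 0.6695, -0.1622,  0.1486]), 'tool_rot': array([-2.0e-04,  1.0e+00, -4.9e-03,  2.0e-04]), 'contact_force': array([ 0.0147,  4.5479, -8.2285]), 'torque': array([1.0524, 0.0402, 0.0385]), 'gripper_width': np.float64(0.1421)}
```

Call:
move_arm --increments "0 0 0 0 0 0 0.1; 0 0 0 0 0 0 0.15; 0 0 0 0 0 0 0.16; 0 0 0 0 0 0 0.16; 0 0 0 0 0 0 0.16; 0 0 0 0 0 0 0.14; 0 0 0 0 0 0 0.1; 0 0 0 0 0 0 0"

```text
t: 12.35
eef_pos: [0.6691, -0.1614, 0.1481]
tool_rot: [-0.001, 0.887, 0.462, 0.0]
contact_force: [-1.1, 6.9, -7.8]
gripper_width: 0.144
```

```bash
python3 -c "
from h import *
st()"
```

```text
{'t': np.float64(12.35), 'eef_pos': array([ 0.6691, -0.1614,  0.1481]), 'tool_rot': array([-9.000e-04,  8.869e-01,  4.619e-01,  1.000e-04]), 'contact_force': array([-1.0684,  6.8721, -7.7986]), 'torque': array([ 1.4695,  0.1349, -0.0335]), 'gripper_width': np.float64(0.1438)}
```

Call:
move_arm --increments "0 0 0.2 0 0 0 0.08; 0 0 0.2 0 0 0 0.07; 0 0 0.1 0 0 0 0.04; 0 0 0 0 0 0 0; 0 0 0 0 0 0 0; 0 0 0 0 0 0 0; 0 0 0 0 0 0 0; 0 0 0 0 0 0 0"

```text
t: 13.35
eef_pos: [0.6689, -0.1612, 0.148]
tool_rot: [-0.001, 0.84, 0.543, -0.0]
contact_force: [-0.3, 5.5, -7.9]
gripper_width: 0.139
```

```bash
python3 -c "
from h import *
st()
p,d,o=snap('wrist','w6')
cv2.imwrite('pics/w6z.png',cv2.resize(p[180:,100:400,::-1],None,fx=2.5,fy=2.5,interpolation=cv2.INTER_CUBIC))"
```

```text
{'t': np.float64(13.35), 'eef_pos': array([ 0.6689, -0.1612,  0.148 ]), 'tool_rot': array([-7.000e-04,  8.395e-01,  5.433e-01, -2.000e-04]), 'contact_force': array([-0.314 ,  5.454 , -7.8894]), 'torque': array([1.3677, 0.2341, 0.0237]), 'gripper_width': np.float64(0.1389)}
```

View pics/w6z.png

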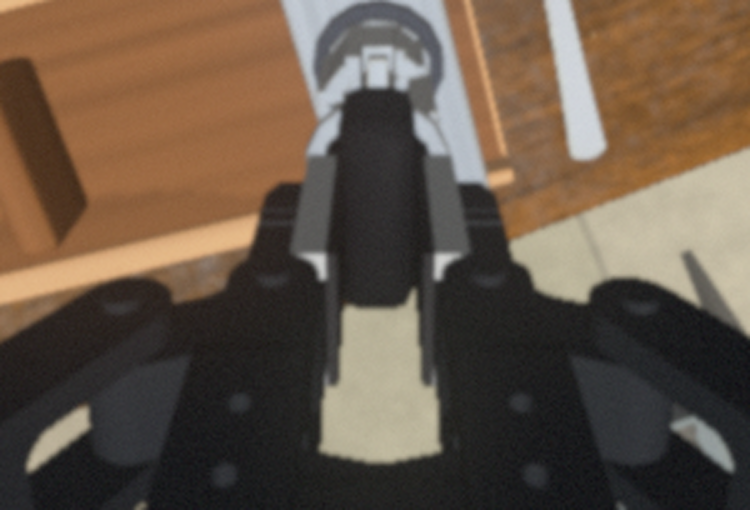

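Call:
move_arm --increments "0 0 0 -0.7 0 0 0; 0 0 0 -0.8 0 0 0; 0 0 0 -0.8 0 0 0; 0 0 0 -0.8 0 0 0; 0 0 0 -0.6 0 0 0; 0 0 0 -0.4 0 0 0; 0 0 0 0 0 0 0; 0 0 0 0 0 0 0"

```text
t: 14.4
eef_pos: [0.6689, -0.1612, 0.144]
tool_rot: [-0.001, 0.84, 0.543, -0.0]
contact_force: [-1.1, 6.4, -8.1]
gripper_width: 0.143
```

Call:
move_arm --increments "0 0 0 -0.15 0 0 0; 0 0 0 -0.15 0 0 0; 0 0 0 -0.15 0 0 0; 0 0 0 -0.15 0 0 0; 0 0 0 -0.1 0 0 0; 0 0 0 -0.1 0 0 0; 0 0 0 0 0 0 0; 0 0 0 0 0 0 0"

```text
t: 15.4
eef_pos: [0.669, -0.1612, 0.1437]
tool_rot: [-0.001, 0.84, 0.543, -0.0]
contact_force: [-2.9, 6.6, -3.9]
gripper_width: 0.143
```

Call:
move_arm --increments "0 0 0 -0.2 0 0 0; 0 0 0 0 0 0 0; 0.6 0 0 0 0 0 0; 0.6 0 0 0 0 0 0; 0.6 0 0 0 0 0 0; 0.6 0 0 0 0 0 0; 0.6 0 0 4 0 0 0; 0.6 0 0 8 0 0 0"

```text
t: 16.4
eef_pos: [0.6693, -0.1617, 0.1555]
tool_rot: [-0.0, 0.839, 0.544, -0.0]
contact_force: [-0.1, 0.7, 0.5]
gripper_width: 0.603
```

```bash
python3 -c "
from h import *
st()
p,d,o=snap('wrist','w7')
cv2.imwrite('pics/w7z.png',cv2.resize(p[180:,100:400,::-1],None,fx=2.5,fy=2.5,interpolation=cv2.INTER_CUBIC))"
```

```text
{'t': np.float64(16.4), 'eef_pos': array([ 0.6693, -0.1617,  0.1555]), 'tool_rot': array([-1.000e-04,  8.392e-01,  5.437e-01, -2.000e-04]), 'contact_force': array([-0.1273,  0.6635,  0.4826]), 'torque': array([ 0.0249, -0.0307,  0.0285]), 'gripper_width': np.float64(0.6028)}
```

View pics/w7z.png

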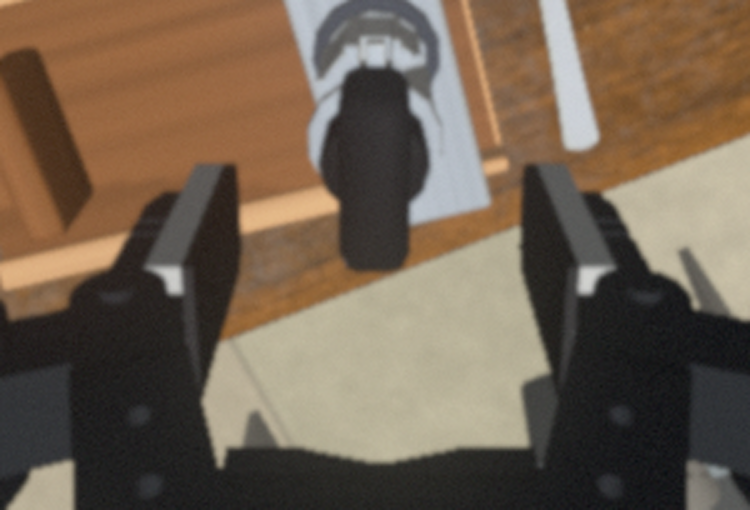

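Call:
move_arm --increments "0.6 0 0 20 0 0 0; 0.6 0 0 25 0 0 0; 0.6 -20 3 5 0 0 0.06; 0.6 -26 4 0 0 0 0.07; 0.6 -26 4 -15 0 0 0.07; 0.6 -22 3 -20 0 0 0.06; 0.6 -10 2 -20 0 0 0; 0.6 0 0 0 0 0 0"

```text
t: 17.45
eef_pos: [0.5644, -0.1456, 0.1504]
tool_rot: [-0.001, 0.762, 0.648, -0.0]
contact_force: [-0.9, -0.4, 0.3]
gripper_width: 0.598
```

```bash
python3 -c "
from h import *
st()
p,d,o=snap('wrist','w8')
cv2.imwrite('pics/w8.png',p[:,:,::-1])
X=cloud('w8')
m=(abs(X[...,2]-.081)<.003)&(np.hypot(X[...,0]-.565,X[...,1]+.146)<.04)
q=(X[m][:,:2]*1000).astype(np.float32);print('rib',len(q),q.mean(0),cv2.minAreaRect(q))
m=(X[...,2]>.145)&(X[...,2]<.16)&(np.hypot(X[...,0]-.669,X[...,1]+.162)<.03)
q=(X[m]*1000).astype(np.float32);print('knob',len(q),np.median(q,0) if len(q) else 0); 
if len(q): print(cv2.minAreaRect(q[:,:2]))
"
```

```text
{'t': np.float64(17.45), 'eef_pos': array([ 0.5644, -0.1456,  0.1504]), 'tool_rot': array([-7.000e-04,  7.618e-01,  6.478e-01, -5.000e-04]), 'contact_force': array([-0.8881, -0.4111,  0.3015]), 'torque': array([ 0.0283, -0.0383, -0.0503]), 'gripper_width': np.float64(0.5977)}
rib 1221 [ 564.3772  -144.00035] ((564.0178833007812, -145.0372314453125), (51.226863861083984, 11.611759185791016), 81.02375030517578)
knob 2543 [ 666.28    -159.49478  150.20319]Traceback (most recent call last):
  File "<string>", line 11, in <module>
    if len(q): print(cv2.minAreaRect(q[:,:2]))
                     ~~~~~~~~~~~~~~~^^^^^^^^^
cv2.error: OpenCV(4.12.0) /io/opencv/modules/imgproc/src/convhull.cpp:143: error: (-215:Assertion failed) total >= 0 && (depth == CV_32F || depth == CV_32S) in function 'convexHull'
```

View pics/w8.png

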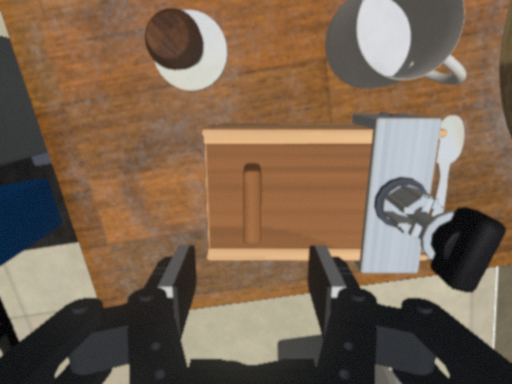

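Call:
move_arm --increments "0.6 0 0.5 -15 0 0 0; 0.6 0 0 -20 0 0 0; 0.6 0 0 -20 0 0 0; 0.6 0 0 -15 0 0 0; 0.6 0 0 -10 0 0 0; 0.6 0 0 -7 0 0 0; 0.6 0 0 -4 0 0 0; 0.6 0 0 0 0 0 0"

```text
t: 18.5
eef_pos: [0.5655, -0.1453, 0.0594]
tool_rot: [0.0, 0.762, 0.648, 0.0]
contact_force: [0.1, 0.2, 0.0]
gripper_width: 0.597
```

Call:
move_arm --increments "0.6 -1.3 0.2 -3 0 0 0; 0 0 0 0 0 0 0; 0 0 0 0 0 0 0; 0 0 0 0 0 0 0; 0 0 0 0 0 0 0; 0 0 0 0 0 0 0; 0 0 0 0 0 0 0; 0 0 0 0 0 0 0" --newtons 40

```text
t: 19.5
eef_pos: [0.5643, -0.1451, 0.0566]
tool_rot: [0.0, 0.762, 0.648, 0.0]
contact_force: [-1.3, 0.4, 5.0]
gripper_width: 0.13
```

```bash
python3 -c "
from h import *
st()
p,d,o=snap('wrist','w9')
"
```

```text
{'t': np.float64(19.5), 'eef_pos': array([ 0.5643, -0.1451,  0.0566]), 'tool_rot': array([1.000e-04, 7.617e-01, 6.479e-01, 2.000e-04]), 'contact_force': array([-1.336 ,  0.4183,  5.0252]), 'torque': array([ 0.0741,  0.2222, -0.0225]), 'gripper_width': np.float64(0.1302)}
```

View pics/w9.png

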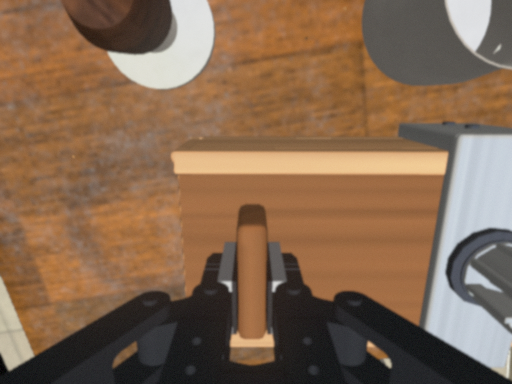

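Call:
move_arm --increments "0 -2 0.3 0.3 0 0 0; 0 -5 0.8 0 0 0 0; 0 -8 1.3 0 0 0 0; 0 -8 1.3 0 0 0 0; 0 -8 1.3 0 0 0 0; 0 -8 1.2 0 0 0 0; 0 -7 1.1 0 0 0 0; 0 -4 0.6 0 0 0 0"

```text
t: 20.55
eef_pos: [0.5135, -0.1368, 0.0566]
tool_rot: [-0.0, 0.762, 0.648, 0.0]
contact_force: [3.4, 1.3, -2.4]
gripper_width: 0.134
```

Call:
move_arm --increments "0 -6 0.9 0 0 0 0; 0 -8 1.3 0 0 0 0; 0 -8 1.3 0 0 0 0; 0 -8 1.3 0 0 0 0; 0 -7 1.1 0 0 0 0; 0 -5 0.8 0 0 0 0; 0 -2 0.3 0 0 0 0; 0 0 0 0 0 0 0"

```text
t: 21.55
eef_pos: [0.4692, -0.1296, 0.0566]
tool_rot: [-0.001, 0.762, 0.648, -0.0]
contact_force: [1.0, 3.8, 0.7]
gripper_width: 0.134
```

Call:
move_arm --increments "0 -0.7 0.1 0 0 0 0; 0 -0.7 0.1 0 0 0 0; 0 -0.7 0.1 0 0 0 0; 0 -0.7 0.1 0 0 0 0; 0 -0.6 0.1 0 0 0 0; 0 -0.5 0.1 0 0 0 0; 0 -0.4 0.1 0 0 0 0; 0 0 0 0 0 0 0"

```text
t: 22.55
eef_pos: [0.4658, -0.129, 0.0566]
tool_rot: [-0.0, 0.762, 0.648, 0.0]
contact_force: [3.6, 4.1, -2.7]
gripper_width: 0.13
```

Call:
move_arm --increments "0 -0.3 0 0 0 0 0; 0 -0.3 0 0 0 0 0; 0 -0.3 0 0 0 0 0; 0 -0.3 0 0 0 0 0; 0 0 0 0 0 0 0; 0 0 0 0 0 0 0; 0 0 0 0 0 0 0; 0 0 0 0 0 0 0"

```text
t: 23.55
eef_pos: [0.4657, -0.129, 0.0566]
tool_rot: [0.001, 0.761, 0.648, 0.001]
contact_force: [7.0, 3.6, -6.0]
gripper_width: 0.131
```

Call:
move_arm --increments "0 -0.4 0 0 0 0 0; 0 -0.4 0 0 0 0 0; 0 -0.4 0 0 0 0 0; 0 0 0 0 0 0 0; 0 0 0 0 0 0 0; 0 0 0 0 0 0 0; 0 0 0 0 0 0 0; 0 0 0 0 0 0 0"

```text
t: 24.55
eef_pos: [0.4657, -0.129, 0.0566]
tool_rot: [0.001, 0.761, 0.648, 0.001]
contact_force: [10.5, 4.4, -11.4]
gripper_width: 0.126
```

Call:
move_arm --increments "0 0.8 0 0 0 0 0; 0 0.7 0 0 0 0 0; 0 0 0 0 0 0 0; 0.5 0 0 0 0 0 0; 0.5 0 0 0 0 0 0; 0.5 0 0 0 0 0 0; 0.5 0 0 3 0 0 0; 0.5 0 0 15 0 0 0"

```text
t: 25.55
eef_pos: [0.4641, -0.1295, 0.0747]
tool_rot: [-0.001, 0.762, 0.648, -0.001]
contact_force: [-0.3, 0.1, 0.1]
gripper_width: 0.501
```

Call:
move_arm --increments "0.5 0 0 25 0 0 0; 0.5 0 0 25 0 0 0; 0.5 0 0 25 0 0 0; 0.5 0 0 20 0 0 0; 0.5 0 0 10 0 0 0; 0.5 0 0 0 0 0 0; 0.5 0 0 0 0 0 0; 0.5 0 0 0 0 0 0"

```text
t: 26.55
eef_pos: [0.4643, -0.1294, 0.1789]
tool_rot: [-0.001, 0.762, 0.648, -0.001]
contact_force: [0.5, -0.0, 0.3]
gripper_width: 0.498
```

```bash
python3 -c "
from h import *
st()
p,d,o=snap('wrist','w10')
X=cloud('w10')
m=(abs(X[...,2]-.081)<.003)&(np.hypot(X[...,0]-.465,X[...,1]+.129)<.04)
q=(X[m][:,:2]*1000).astype(np.float32);print('rib',cv2.minAreaRect(q))
p,d,o=snap('top','top1'); p2,d,o=snap('scene','scene1')
a=cv2.resize(p[120:270,205:335,::-1],(390,450));b=cv2.resize(p2[145:295,200:330,::-1],(390,450))
cv2.imwrite('pics/fin.png',np.hstack([a,b]))
"
```

```text
{'t': np.float64(26.55), 'eef_pos': array([ 0.4643, -0.1294,  0.1789]), 'tool_rot': array([-5.000e-04,  7.617e-01,  6.479e-01, -6.000e-04]), 'contact_force': array([ 0.5097, -0.0386,  0.2614]), 'torque': array([0.014 , 0.0522, 0.0168]), 'gripper_width': np.float64(0.4981)}
rib ((465.4114685058594, -128.8062744140625), (51.380958557128906, 11.435673713684082), 81.11723327636719)
```

View pics/w10.png

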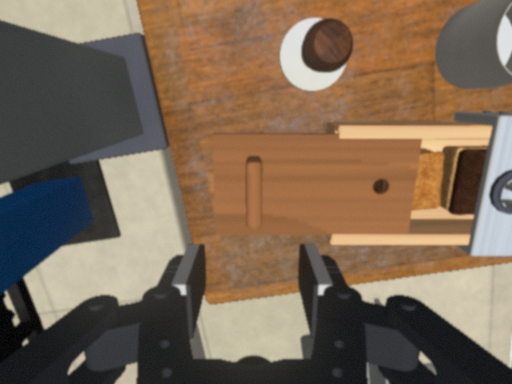

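View pics/fin.png

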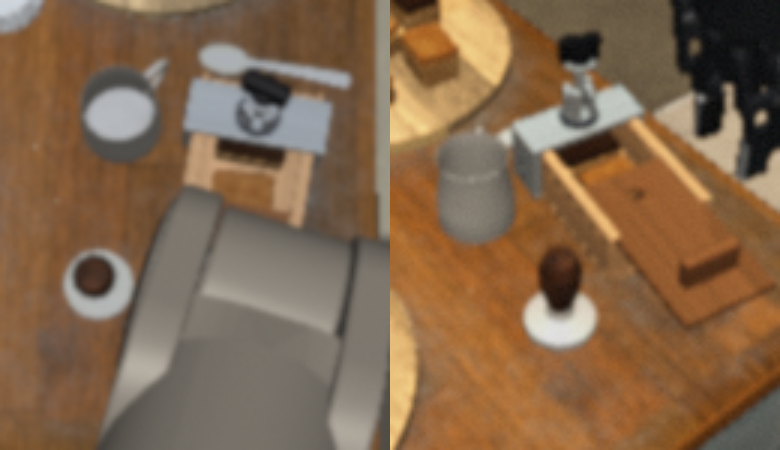

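```bash
python3 -c "
from station import bot
print(bot.hand_in())"
```

```text
the job is handed in; nothing more can be done
None
```

The slice keeper is open: the plunger is parked in its rest notch, the lid is fully out at its end stop, and the job was handed in at about 27 s.

- **Plunger:** I pulled the knob up until it met the soft stop at about 21 mm, with roughly 9 N over the spring. I backed off, twisted it to about 1.31 rad and let it down. It reached the notch floor at about 15.7 mm of pull, about 3 mm below the land. After I let go, depth readings put the grip top at about 151 mm, so it stays retracted by itself.
- **Lid:** I slid it out by the rib until the pull rose to about 10 N with no further movement. After release, the rib measured 99.9 mm from where it started.
- **Final state:** In the last pictures the jug, tamper and spoon look unmoved by eye (I did not measure them). The arm was clear, with about 0.5 N on the sensor.

**Off the brief:** The knob has a round hub about 21 mm across up to 125 mm, which the description does not mention. I gripped the bar only above it, and the grip did not slip.

No check failed. The measured stop was about 0.5 mm higher than I estimated from the sleeve height in the camera.

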